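# Clear the hallway bench and open its lid

## Robot

A 7-joint arm with a two-finger parallel gripper is mounted at the origin on the work surface. World frame = base frame: x ahead of the robot, y to its left, z up, the work surface at z = 0. Lengths are in m, angles in rad, forces in N, time in s.
With the tool pointing down it reaches from about 0.4 to 0.75 m from the base axis. Payload 19.5 kg.
Tool frame: the origin (TCP) lies on the centre line of the jaws, within the pads' length; the fingertips stand 8 mm ahead of it and the grasp point (between the pads) lies 11 mm behind it; z points along the fingers, y is the line along which they close (so a half turn about z gives the same grasp; the last joint's range is limited). The gripper opens to 85 mm and grips with 20 to 120 N. Pads are 22 mm wide; open, the fingers measure 114 mm over their backs; the gripper's body (76 mm by 85 mm) begins 54 mm behind the grasp point. The pads swing forward as they close: fully open they stand 13 mm farther back than shut.
Start: joints at [-1.282, 0.707, -0.028, 1.485, 0.022, 0.951, -0.075], TCP at [0.187, 0.544, 0.208] pointing down, gripper open.
Joint ranges: [-2.71, 2.71], [-0.32, 2.16], [-1.57, 1.52], [0, 2.45], [-1.46, 4.6], [0, 2.02], [-2.83, 2.83]. Speed limits (rad/s): [1.89, 1.89, 2.57, 2.57, 3.01, 3.01, 3.01].

## Interface

Orientations are given as a rotation vector (axis times angle).
In Python, from station import robot, eoat, ik, status, vision, order gives the robot as it stands. Calls block until the motion is done:
- robot.move_to(position, orientation): joint-space move of the TCP to a pose.
- robot.move_linear(position, rot=None, vel=0.15): straight line of the TCP; rot=None keeps the orientation; vel is the mean speed in m/s.
- robot.move_joints(angles): joint-space move.
- eoat.move_gripper(opening, squeeze=None): opening from 0.0 (shut) to 1.0 (fully open); squeeze is the grip in N (None keeps the last); returns when the fingers have stopped.
- robot.pause(seconds).
- ik(position, orientation): joint angles nearest the present ones, or None.
- status.sense(): the state.
- vision.snapshot(name): name is "scene" or "top"; returns a dict with "frame" (400x640x3 uint8, blue, green, red), "depth" (400x640 float32, m along the optical axis (not along the pixel's ray), 0 where there is no reading), "mtx" (3x3 intrinsics, pixels), "k1" (the pictures are not rectified: a ray, as slopes to the right and down, at radius r is drawn at 1 + k1 r^2 times it, then the intrinsics apply), "extrinsics" (4x4, takes a point from camera to world coordinates). Camera axes: x right, y down, z forward; pixel columns grow to the right and rows downward; lengths in m; the calibration is good to about 2 mm. A picture is of the moment at which its call begins.
A pose or a line that the arm cannot do raises robot.MotionError and nothing moves.
- order.hand_in(): hands the job in; it is judged then, once.
The state is a dict: "time": time; "joint_positions": joint angles; "joint_velocities": joint speeds; "tau": joint torques, N m; "ee_pos": TCP position; "tcp_rot": TCP orientation; "contact_force": force on the tool from outside, world axes, zero at the start; "moment": the same for the moment, N m; "grip_width": opening from 0.0 (shut) to 1.0 (fully open); "grip_force": force on a finger pad.
Only numpy, scipy, OpenCV 4.12 (cv2) and the standard library are available. Lean on these libraries where they do the work, as an engineer would, in place of code of your own. Each camera call takes 0.05 s, during which the arm holds its last target. There are 200 camera calls.

## Task

Open the storage bench so that the boots can be put away: one thing is standing on its hinged lid, so first, with the lid still shut, slide that thing gently along the bench top, without lifting or tipping it, until it is wholly on the fixed top at whichever end of the lid has room for it. Leave everything else on the bench where it is, then raise the lid all the way up to its stop and leave it standing open.

Things in the scene. Friction and masses are not known exactly. Their poses are not given: they have to be found in the camera images.
- bench: Teak storage bench, 1240 x 330 mm, flat top 30 mm above the robot's stand; fixed. Origin on the top face at the middle of the shut lid; x to its back (away from the robot), y along it to the robot's left, z up. The fixed ends of the top are level with the lid: y from 174 to 620 mm either side, x from -130 to 200 mm. A level fixed strip lies behind the lid (x 133 to 200 mm).
- lid (a joint): Lid angle in rad: 0 shut, grows as its front edge rises, stop at 1.05 (60 degrees). Board 260 (bench x -130 to 130) x 340 (bench y -170 to 170) x 22 mm, flush with the top when shut, hinged on its back edge. A balanced friction stay holds it at any angle; about 3 N up at the handle raises it. The front panel below stands 21 mm back from the lid's front edge.
- lid_handle (a point): Middle of the round steel bar handle on the lid's front edge: 12 mm thick, 110 mm long along bench y, its axis 40 mm in front of the lid's edge (34 mm clear gap behind the bar) and 11 mm below the lid's top face when shut; a post at each end joins it to the lid. It turns with the lid (z = the lid's upward normal).
- lid_hinge (a point): Point on the lid's hinge line (parallel to the bench's y) at mid length, in the plane of the bench top; the handle moves on a circle of radius 300 mm about it. It turns with the lid.
- votive: Glass votive candle cup, round, 84 mm across at its widest (20 mm above its foot), 68 mm at the foot, 72 mm at the rim, 72 mm tall, 0.3 kg, standing upright. Origin at the centre of its underside. On the lid or on one fixed end of the bench.
- case: Orange hard case for ice grips, a rounded box 140 mm long (its x), 90 mm wide (its y), 46 mm high, 0.35 kg. Origin at the centre of its underside. Its length lies within 0.25 rad of across the bench (world x). On the lid or on one fixed end.
- opener: Steel bottle opener lying flat, length along its x: handle bar from x = -66 to 29 mm, 28 mm wide, 18 mm thick; flat loop head from x = 26 to 79 mm, 42 mm wide, 10 mm thick; 0.3 kg. Origin on its underside at its balance point. Its length lies within 0.25 rad of world x, head away from the robot. On the lid or on one fixed end.
- comb: Blue plastic comb, 180 mm long (its y), 35 mm wide, 8 mm thick, lying along the fixed strip behind the lid. Origin at the middle of its underside. To be left alone.

How it is judged:
On the way, in this order (a step that is already met when the one before it is completed fails the run):
1. the thing that stood on the lid lies wholly on a fixed end of the top, at rest, the lid still shut ((y of votive in the frame of bench above 0.213 m or y of votive in the frame of bench below -0.213 m) and contact force between each of votive, case, opener and lid below 0.05 N and (y of case in the frame of bench above 0.216 m or y of case in the frame of bench below -0.216 m) and (y of opener in the frame of bench above 0.19 m or y of opener in the frame of bench below -0.19 m) and z of votive in the frame of bench between -0.006 and 0.006 m and angle between each of votive, case, opener's own z axis and vertical below 0.1 rad and linear speed of each of votive, case, opener below 0.02 m/s and z of case in the frame of bench between -0.006 and 0.006 m and z of opener in the frame of bench between -0.006 and 0.006 m and value of joint lid below 0.05 rad), for 0.2 s.
2. the lid is raised to its stop (value of joint lid above 0.95 rad), for 0.2 s.
At the end, for the whole second after the job is handed in: The lid stands open within 0.1 rad (6 degrees) of its stop and at rest; cup, case and opener all lie flat or upright at rest on the fixed ends of the bench top, clear of the lid; only the thing that began on the lid has been moved (others within 25 mm of their start, the comb within 20 mm) ((y of votive in the frame of bench above 0.213 m or y of votive in the frame of bench below -0.213 m) and contact force between each of votive, case, opener and lid below 0.05 N and (y of case in the frame of bench above 0.216 m or y of case in the frame of bench below -0.216 m) and (y of opener in the frame of bench above 0.19 m or y of opener in the frame of bench below -0.19 m) and z of votive in the frame of bench between -0.006 and 0.006 m and angle between each of votive, case, opener's own z axis and vertical below 0.1 rad and linear speed of each of votive, case, opener below 0.02 m/s and z of case in the frame of bench between -0.006 and 0.006 m and z of opener in the frame of bench between -0.006 and 0.006 m and value of joint lid above 0.95 rad and velocity of joint lid between -0.03 and 0.03 rad/s); the robot touches nothing.
It fails at once if a thing that was not on the lid is moved more than 25 mm (distance of each of votive, case from where it was at the start of the episode above 0.025 m or distance of each of votive, opener from where it was at the start of the episode above 0.025 m or distance of each of case, opener from where it was at the start of the episode above 0.025 m).
It fails at once if the comb is moved more than 20 mm (distance of comb from where it was at the start of the episode above 0.02 m).
It fails at once if a thing is lifted more than 20 mm off the bench top or tipped more than 17 degrees (z of any of votive, case, opener in the frame of bench above 0.02 m or angle between any of votive, case, opener's own z axis and vertical above 0.3 rad).
It fails at once if a thing is shoved faster than 0.5 m/s (linear speed of any of votive, case, opener above 0.5 m/s).
It fails at once if the lid is raised with a thing still on it (value of joint lid above 0.08 rad and (y of votive in the frame of bench between -0.165 and 0.165 m or y of case in the frame of bench between -0.165 and 0.165 m or y of opener in the frame of bench between -0.165 and 0.165 m)).
It also fails if it takes over 58 s, if anything falls off the work surface, if the arm or the gripper's body presses on something with over 40 N, if the wrist force passes 120 N, or if a joint passes its speed limit or range.

## Working session

There is one attempt and no reset: what is moved stays moved. The work goes in short steps, each a Python script; the robot and the scene stay as the last script left them, time stands still between calls to the robot, and variables do not carry over. Pictures are saved under pics/ and viewed, at most 10 in all, crops included, and the job is handed in when it is done.

```bash
ls; mkdir -p pics
cat > h.py <<'E'
import numpy as np, cv2
from station import robot, eoat, ik, status, vision, order
def ray(s,uv):
    K=s["mtx"];u=cv2.undistortPoints(np.float64(uv).reshape(-1,1,2),np.float64(K),np.array([s["k1"],0,0,0.])).reshape(-1,2)
    E=np.array(s["extrinsics"]);return E[:3,3],np.c_[u,np.ones(len(u))]@E[:3,:3].T
def onplane(s,uv,z):
    o,d=ray(s,uv);return o+d*((z-o[2])/d[:,2])[:,None]
E
python3 - <<'E'
from h import *
for n in("scene","top"):
    s=vision.snapshot(n);cv2.imwrite(f"pics/{n}0.png",s["frame"]);np.save(n+"0.npy",s,allow_pickle=True)
    print(n,np.round(s["extrinsics"],3),s["k1"],s["mtx"])
print(status.sense())
E
```

```text
pics
scene [[ 0.83   0.478 -0.289  1.051]
 [ 0.558 -0.706  0.436 -0.645]
 [ 0.004 -0.523 -0.852  1.334]
 [ 0.     0.     0.     1.   ]] 0.008842256153926852 [[499.56916688   0.         325.68791453]
 [  0.         499.56916688 202.07730534]
 [  0.           0.           1.        ]]
top [[ 0.008 -0.985  0.172  0.405]
 [-1.    -0.009 -0.003  0.002]
 [ 0.005 -0.172 -0.985  1.266]
 [ 0.     0.     0.     1.   ]] -0.10328291204821177 [[453.05531218   0.         324.23002527]
 [  0.         453.05531218 203.49091337]
 [  0.           0.           1.        ]]
{'time': 0.1, 'joint_positions': array([-1.28166675,  0.70703156, -0.0276247 ,  1.48495693,  0.02199833,
        0.95088852, -0.07551492]), 'joint_velocities': array([ 1.73428298e-03, -1.72251626e-03, -2.15094557e-03,  2.29214927e-04,
        5.80132784e-04,  3.73665871e-04,  5.32063585e-05]), 'tau': array([ 1.64065801e-03, -8.84278464e+01,  1.23563580e+00, -2.36453784e+01,
        1.68349652e-02,  5.12394909e-03, -1.78483319e-06]), 'ee_pos': array([0.18668781, 0.54357546, 0.20757833]), 'tcp_rot': array([-5.17292882e-01, -3.09857026e+00,  1.52703997e-03]), 'contact_force': array([ 0.16501165, -0.29909655, -0.85394105]), 'moment': array([ 0.04097222,  0.01682454, -0.0270752 ]), 'grip_force': 0.0, 'grip_width': 1.0024944143508099}
```

View pics/top0.png

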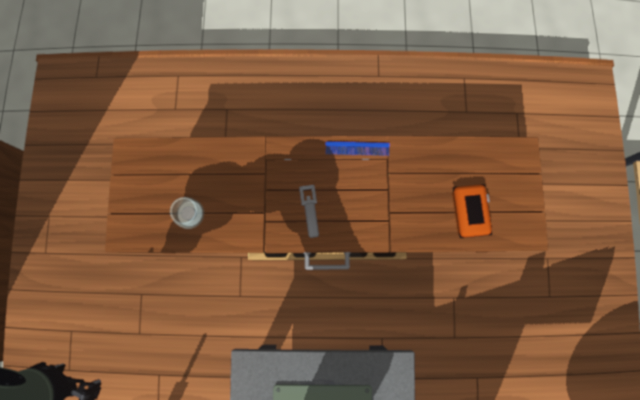

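View pics/scene0.png

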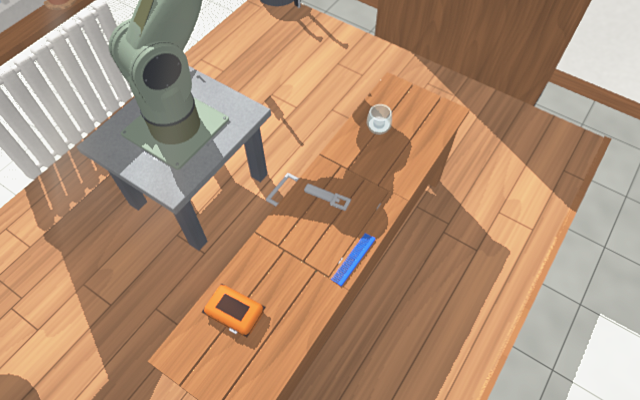

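The top view shows the opener on the lid at about (310,210). The cup is on the left end at (186,212), the case on the right end at (472,210), the comb at (358,148), and the handle bar runs from (307,268) to (348,268). Next I'll take measurements.

```bash
cat > meas.py <<'E'
from h import *
def blob(f,m,x0,y0,x1,y1):
    k=np.zeros_like(m);k[y0:y1,x0:x1]=m[y0:y1,x0:x1]
    n,l,st,c=cv2.connectedComponentsWithStats(k);i=1+np.argmax(st[1:,4]);return np.argwhere(l==i)[:,::-1].astype(float),st[i]
def rect(P):
    (c,wh,a)=cv2.minAreaRect(np.float32(P[:,:2]));b=cv2.boxPoints((c,wh,a));e=[b[1]-b[0],b[2]-b[1]];L=max(e,key=np.linalg.norm);L=L*np.sign(L[0])
    return np.round(c,4),np.round(wh,4),round(float(np.arctan2(L[1],L[0])),3)
E
python3 - <<'E'
from meas import *
s=np.load("top0.npy",allow_pickle=True).item();f=s["frame"];hsv=cv2.cvtColor(f,cv2.COLOR_BGR2HSV)
grey=(hsv[...,1]<75).astype(np.uint8)
def dz(u,v):
    o,d=ray(s,[[u,v]]);return np.round(o+d[0]*s["depth"][v,u],3)
for p in[(240,200),(420,230),(330,230),(311,215),(328,268),(200,300),(472,210)]:print(p,dz(*p))
for nm,m,box,z in[("opener",grey,(290,175,330,245),.045),("handle",grey,(296,250,358,276),.019),("cup",grey,(160,190,215,235),.03),("case",((hsv[...,1]>215)&(hsv[...,2]>170)).astype(np.uint8),(440,170,505,250),.07),("comb",((hsv[...,0]>100)&(hsv[...,0]<130)&(hsv[...,1]>150)).astype(np.uint8),(310,130,400,165),.036)]:
    b,st=blob(f,m,*box);print(nm,st,rect(onplane(s,b,z)))
print("lid corners",onplane(s,[[265,252],[389,252],[265,137],[388,137],[106,252],[547,252]],.03).round(3))
v=np.vstack([cv2.resize(f[125:280,240:400],None,fx=4,fy=4,interpolation=2)]);cv2.imwrite("pics/c.png",v[:600])
E
```

```text
(240, 200) [0.629 0.232 0.033]
(420, 230) [ 0.55  -0.267  0.03 ]
(330, 230) [ 0.548 -0.018  0.032]
(311, 215) [0.586 0.034 0.049]
(328, 268) [ 0.444 -0.014  0.025]
(200, 300) [ 0.337  0.443 -0.387]
(472, 210) [ 0.599 -0.398  0.081]
opener [299 185  20  53 576] (array([0.5985, 0.0362]), array([0.1444, 0.0435]), 0.168)
handle [296 252  62  18 396] (array([ 0.4651, -0.0094]), array([0.0464, 0.1675]), -1.562)
cup [170 197  34  32 782] (array([0.5935, 0.3809]), array([0.0942, 0.0839]), 0.82)
case [456 188  35  49 826] (array([ 0.5971, -0.4032]), array([0.1292, 0.0816]), 0.106)
comb [326 142  63  11 336] (array([ 0.7834, -0.0933]), array([0.0294, 0.1758]), -1.56)
lid corners [[ 0.486  0.159  0.03 ]
 [ 0.489 -0.18   0.03 ]
 [ 0.813  0.169  0.03 ]
 [ 0.816 -0.182  0.03 ]
 [ 0.479  0.605  0.03 ]
 [ 0.489 -0.627  0.03 ]]
```

View pics/c.png

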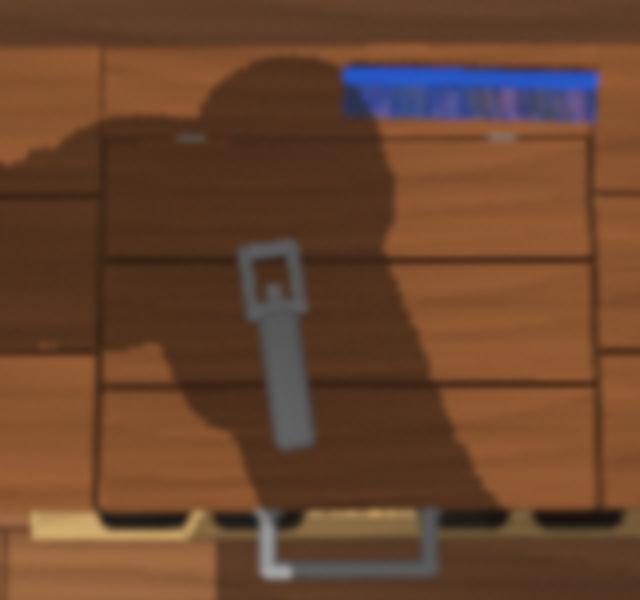

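The crop shows the lid's front corners at u = 264 and 391, v = 252, and the handle bar at v ≈ 267. The opener is tilted by 0.17 rad. The heights agree with the given sizes: top 0.03, opener 0.049, case 0.08. Lid centre is y ≈ -0.011 and front edge x ≈ 0.487. Free space is about 166 mm on both ends. The left end is nearer, so I'll slide the opener about 0.19 m left.

```bash
cat >> h.py <<'E'
from scipy.spatial.transform import Rotation as R
def down(yaw): return (R.from_euler("z",yaw)*R.from_euler("y",np.pi)).as_rotvec()
def st(m=""):
    s=status.sense();print(m,round(s["time"],2),np.round(s["ee_pos"],4),"F",np.round(s["contact_force"],1),"g",round(s["grip_width"],3),round(s["grip_force"],1))
E
python3 - <<'E'
from h import *
y=0.168
for k in(y,y-np.pi):
    for p in([.574,.032,.2],[.574,.032,.042],[.574,.222,.042]):print(k,ik(p,down(k)))
for k in(np.pi/2,-np.pi/2):
    for t in np.linspace(0,1.05,5):
        p=[.746-.3*np.cos(t),-.011,.03+.3*np.sin(t)];print(k,ik(p,down(k)))
robot.move_to([.574,.032,.2],down(y));st("above")
robot.move_linear([.574,.032,.042],vel=.12);st("down")
eoat.move_gripper(0.1,squeeze=20);st("grip")
E
```

```text
0.168 [ 0.02979956  0.72394266 -0.28100968  1.49225284  0.22656433  0.95743705
  1.4236985 ]
0.168 [ 0.05218944  0.9528424  -0.32600711  1.63864327  0.46089073  0.62726332
  1.21531045]
0.168 [-0.30719679  0.99021154 -0.24244244  1.48014205  0.31323888  0.70948319
  1.05580207]
-2.973592653589793 [-0.39811787  0.79009821  0.60682276  1.50746559 -0.50129591  1.00288115
 -1.05982758]
-2.973592653589793 [-0.33651281  0.99676206  0.46572279  1.65204178 -0.66555537  0.65691533
 -0.91668088]
-2.973592653589793 [-0.64542125  1.04669717  0.50052535  1.49272581 -0.63989337  0.76954413
 -1.29006426]
1.5707963267948966 [ 0.18467433  0.89337254 -0.41574596  2.10259391  1.05418124  0.37033332
  2.03280564]
1.5707963267948966 [ 0.32068423  0.78002974 -0.65898937  2.01158426  0.81520434  0.63310726
  2.25117172]
1.5707963267948966 [ 0.34977703  0.69247738 -0.71012092  1.82606324  0.5893694   0.84627265
  2.48965166]
1.5707963267948966 [ 0.31697157  0.66856153 -0.6833232   1.56625255  0.46152745  1.07342601
  2.65705129]
1.5707963267948966 [ 0.25259024  0.72165565 -0.6505618   1.23739247  0.42611658  1.31701718
  2.76161205]
-1.5707963267948966 [-0.05969004  0.87167775  0.02268259  2.1098053  -0.10839478  0.16116606
  0.0619095 ]
-1.5707963267948966 [-0.09563847  0.7175398   0.08704061  2.02434142 -0.14543817  0.4054226
  0.10380639]
-1.5707963267948966 [-0.14842431  0.62791339  0.18442358  1.84159081 -0.17061079  0.68735958
  0.13379037]
-1.5707963267948966 [-0.16984559  0.61759522  0.24332035  1.58254429 -0.1708535   0.9623937
  0.12813594]
-1.5707963267948966 [-0.16171333  0.68493453  0.2788238   1.2538202  -0.18596579  1.22760248
  0.11969477]
above 2.39 [0.5739 0.033  0.2   ] F [-0.2  0.4 -0.5] g 1.002 0.0
down 3.86 [0.5743 0.032  0.0426] F [-0.3  0.3  0.5] g 0.997 0.0
grip 4.57 [0.574 0.032 0.042] F [ 0.5 -0.4  0.4] g 0.096 0.0
```

Run:
```python
from h import *
st();print(status.sense()["tcp_rot"])
a=vision.snapshot("top")["frame"][140:290,230:400];b=vision.snapshot("scene")["frame"][100:250,220:390]
cv2.imwrite("pics/d.png",cv2.resize(np.hstack([a,b]),(800,352),interpolation=2))
```

```text
4.57 [0.574 0.032 0.042] F [ 0.5 -0.4  0.4] g 0.096 0.0
[ 2.63647164e-01 -3.13050890e+00 -3.78614023e-05]
```

View pics/d.png

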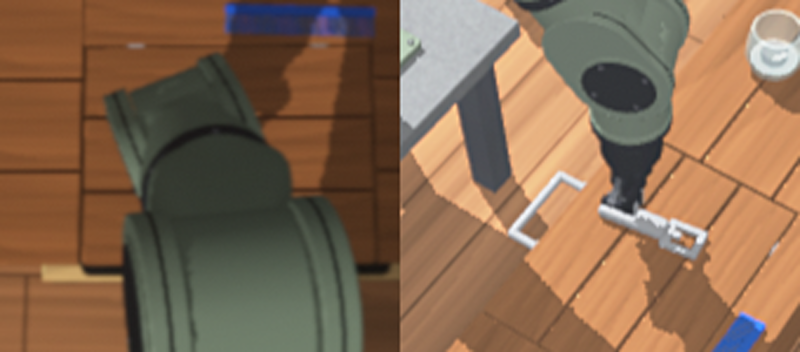

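The right crop shows the opener unmoved (tail at (603,207), head at (705,240)) and the fingers shut near its tail without holding it. I'll project the expected points into the scene view and triangulate the opener from it.

Run:
```python
from meas import *
def proj(s,p):
    E=np.linalg.inv(s["extrinsics"]);q=E[:3,:3]@np.array(p)+E[:3,3];a,b=q[:2]/q[2];r=1+s["k1"]*(a*a+b*b);K=s["mtx"];return round(K[0,0]*a*r+K[0,2],1),round(K[1,1]*b*r+K[1,2],1)
s=np.load("scene0.npy",allow_pickle=True).item();f=s["frame"];hsv=cv2.cvtColor(f,cv2.COLOR_BGR2HSV)
b,stt=blob(f,((hsv[...,1]<75)).astype(np.uint8),300,180,355,212);print(stt,rect(onplane(s,b,.042)))
t=np.load("top0.npy",allow_pickle=True).item()
for nm,p in[("tip",[.574,.032,.034]),("tail",[.527,.024,.048]),("head",[.67,.048,.04])]:print(nm,proj(s,p),proj(t,p))
n=vision.snapshot("scene");i=n["frame"][150:220,280:380];cv2.imwrite("pics/e.png",cv2.resize(i,(800,560),interpolation=2))
```

```text
[304 183  47  28 510] (array([0.6012, 0.0348]), array([0.1481, 0.0485]), 0.164)
tip (np.float64(318.1), np.float64(193.9)) (np.float64(311.8), np.float64(220.2))
tail (np.float64(304.0), np.float64(186.0)) (np.float64(314.4), np.float64(236.8))
head (np.float64(347.2), np.float64(204.1)) (np.float64(306.4), np.float64(185.5))
```

View pics/e.png

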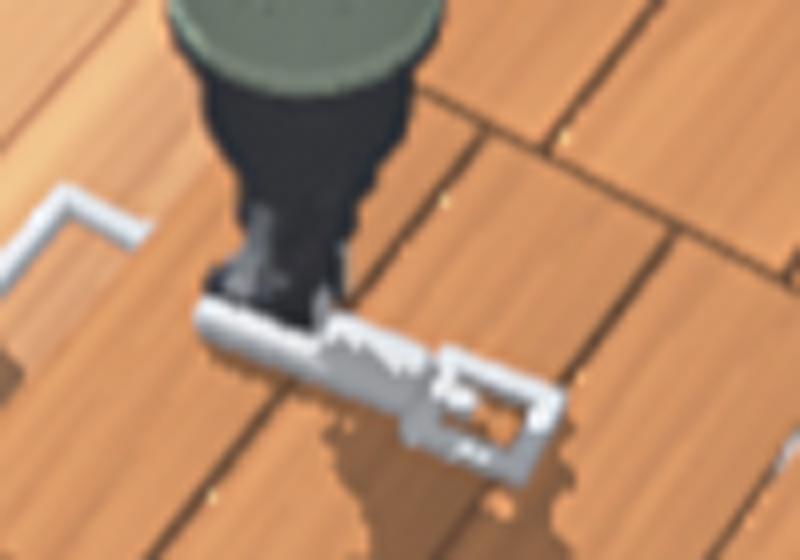

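The picture shows the shut fingertips over the bar's top at (310,320), not around it. The opener's position agrees in both views, so the tips stand higher than I assumed. I'll open and go down in small steps with a force check.

Run:
```python
from h import *
eoat.move_gripper(0.7);st("open")
for z in(.038,.034,.030,.026):
    robot.move_linear([.574,.032,z],vel=.04);st("z")
    if status.sense()["contact_force"][2]>5: break
    if z<=.034:
        eoat.move_gripper(0.2,squeeze=20);st("grip")
        if status.sense()["grip_force"]>5: break
        eoat.move_gripper(0.7)
i=vision.snapshot("scene")["frame"][150:220,280:380];cv2.imwrite("pics/f.png",cv2.resize(i,(800,560),interpolation=2))
```

```text
open 5.26 [0.574 0.032 0.042] F [-0.3 -0.5  0.2] g 0.701 0.0
z 5.51 [0.5738 0.032  0.0377] F [ 0.2 -0.3 -0.8] g 0.7 0.0
z 5.76 [0.5738 0.032  0.0337] F [ 0.2  0.4 -0.4] g 0.698 0.0
grip 6.24 [0.574 0.032 0.034] F [-0.4 -0.1 -0.1] g 0.204 0.0
z 6.97 [0.5738 0.032  0.0297] F [ 0.1 -0.4 -0.7] g 0.698 0.0
grip 7.46 [0.574 0.032 0.03 ] F [-0.2  0.7  1.2] g 0.2 0.0
z 8.19 [0.5738 0.032  0.0257] F [0.5 0.9 0.7] g 0.701 0.0
grip 8.68 [0.574 0.032 0.026] F [-0.7  0.2  0.8] g 0.199 0.0
```

View pics/f.png

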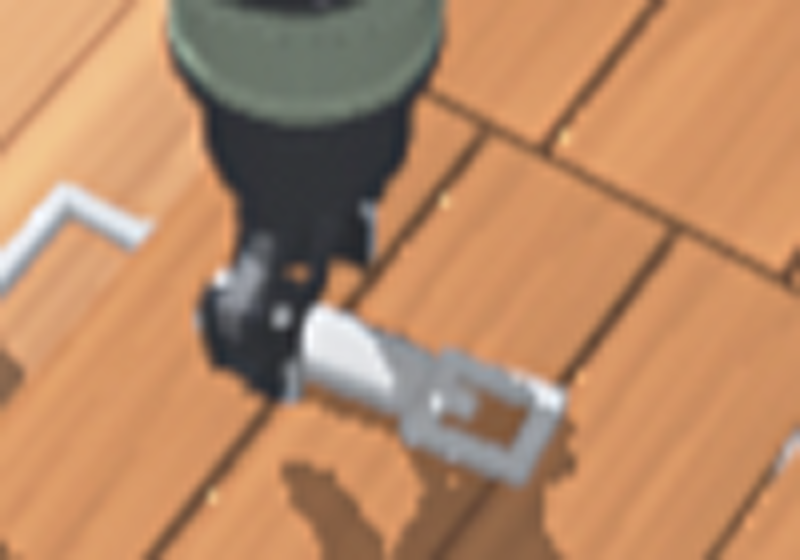

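The near finger now stands in front of the bar at (275,395), but closing still met nothing, so the tips are still too high. I'll go on down until I feel the lid or the bar.

Run:
```python
from h import *
for z in(.022,.019,.016,.013,.010,.007):
    robot.move_linear([.574,.032,z],vel=.04);st("z")
    if status.sense()["contact_force"][2]>4: break
    eoat.move_gripper(0.25,squeeze=20);st("grip")
    if status.sense()["grip_force"]>5 or status.sense()["grip_width"]>.27: break
    eoat.move_gripper(0.7)
n=vision.snapshot("scene");i=n["frame"][150:220,280:380];cv2.imwrite("pics/g.png",cv2.resize(i,(800,560),interpolation=2))
```

```text
z 9.46 [0.5738 0.032  0.0217] F [ 1.1 -0.1 -0.2] g 0.698 0.0
grip 9.84 [0.574  0.0321 0.0221] F [-0.2  0.7  2.3] g 0.313 19.7
```

View pics/g.png

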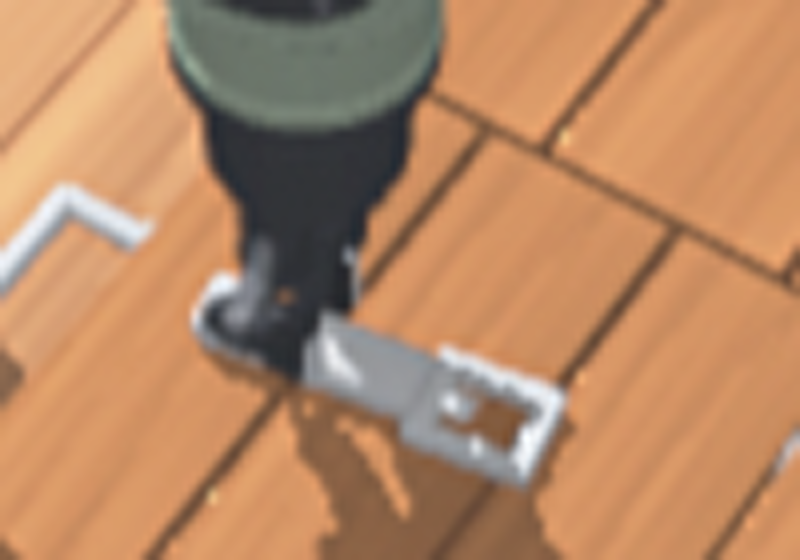

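The fingers now grip the bar at 0.313, about 27 mm against the 28 mm given, but only near its top. So the tips actually sit about 24 mm higher than the reported TCP implies. I'll regrip deeper.

Run:
```python
from h import *
eoat.move_gripper(0.6)
for z in(.018,.014,.011):
    robot.move_linear([.574,.032,z],vel=.04);st("z")
    if status.sense()["contact_force"][2]>4: break
eoat.move_gripper(0.2,squeeze=20);st("grip")
p=status.sense()["ee_pos"]; 
robot.move_linear([.574,.062,p[2]],vel=.08);st("slide1")
```

```text
z 10.5 [0.5738 0.032  0.0177] F [ 0.5  1.2 -0.4] g 0.601 0.0
z 10.75 [0.5739 0.032  0.0137] F [0.  0.3 0.2] g 0.597 0.0
z 11.0 [0.5739 0.032  0.0108] F [-0.7  0.3 -0.1] g 0.599 0.0
grip 11.32 [0.574  0.0321 0.0111] F [-1.   0.8  1.2] g 0.323 23.8
slide1 11.85 [0.574  0.0624 0.0111] F [-0.6  1.4  0.8] g 0.323 23.8
```

Run:
```python
from h import *
robot.move_linear([.574,.224,.011],vel=.1);st("slide")
robot.pause(.2);eoat.move_gripper(0.6);st("rel")
robot.move_linear([.574,.224,.15],vel=.15)
robot.move_to([.40,-.011,.2],down(-np.pi/2));st("prehandle")
from meas import *
s=vision.snapshot("top");f=s["frame"];cv2.imwrite("pics/t2.png",f)
s=vision.snapshot("scene");f=s["frame"];cv2.imwrite("pics/s2.png",f);hsv=cv2.cvtColor(f,cv2.COLOR_BGR2HSV)
b,stt=blob(f,((hsv[...,1]<75)).astype(np.uint8),320,120,400,190);print(stt,rect(onplane(s,b,.042)))
```

```text
slide 13.62 [0.5738 0.2252 0.0114] F [-1.2 -5.2 10.2] g 0.323 24.8
rel 14.18 [0.5738 0.2246 0.0109] F [0.2 0.4 0.6] g 0.599 0.0
prehandle 16.39 [ 0.4007 -0.0104  0.1997] F [0.7 0.3 0. ] g 0.601 0.0
[338 143  45  25 463] (array([0.6015, 0.2257]), array([0.1481, 0.0499]), 0.193)
```

View pics/s2.png

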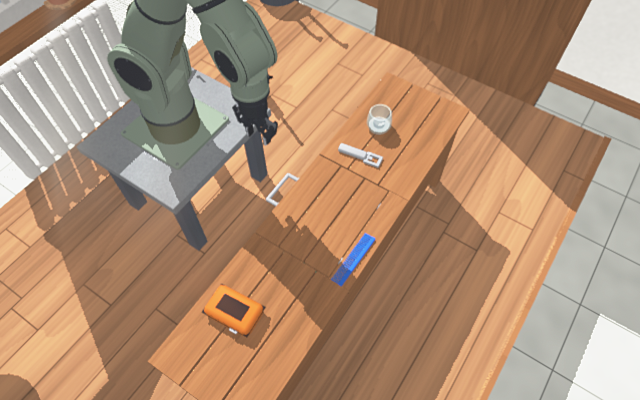

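The opener now lies on the left fixed end at (360,155): y ≈ 0.225, about 0.235 in bench y, clear of the lid. Cup, case and comb are unmoved. Next is the handle, gripped across x with a guarded descent.

Run:
```python
from h import *
s=np.load("top0.npy",allow_pickle=True).item()
c=onplane(s,[[327.1,267.3],[305.5,267.3],[348.7,267.3]],.022);print(c.round(4))
x,y=c[0,:2];assert abs(x-.446)<.008 and abs(y+.011)<.008
eoat.move_gripper(0.42)
robot.move_linear([x,y,.08],vel=.2);st("hover")
for z in(.03,.02,.01,0,-.008,-.014,-.02):
    robot.move_linear([x,y,z],vel=.08);st("z")
    if np.abs(status.sense()["contact_force"]).max()>5: print("contact");break
else:
    eoat.move_gripper(0.05,squeeze=30);st("grip")
```

```text
[[ 0.4464 -0.0111  0.022 ]
 [ 0.4459  0.0478  0.022 ]
 [ 0.4469 -0.07    0.022 ]]
hover 17.58 [ 0.4463 -0.0111  0.0807] F [ 0.1 -0.2  0.1] g 0.422 0.0
z 18.36 [ 0.4466 -0.0111  0.0304] F [0.1 0.2 0.5] g 0.419 0.0
z 18.63 [ 0.4464 -0.0111  0.0201] F [ 0.7 -0.6  0.1] g 0.419 0.0
z 18.91 [ 0.4462 -0.0111  0.01  ] F [-0.4  0.2  0.7] g 0.421 0.0
z 19.18 [ 0.4462 -0.0111 -0.    ] F [ 0.2  0.9 -0. ] g 0.424 0.0
z 19.43 [ 0.4463 -0.0111 -0.008 ] F [ 0.  -0.1  0.6] g 0.418 0.0
z 19.68 [ 0.4463 -0.0111 -0.0142] F [0.2 0.5 0.3] g 0.418 0.0
z 19.93 [ 0.4463 -0.0111 -0.0203] F [0.9 1.1 0.1] g 0.417 0.0
grip 20.27 [ 0.4475 -0.0111 -0.0198] F [ 5.7 -0.1 -0. ] g 0.129 30.1
```

The bar is held (0.129, about 11 mm). Raising along the arc with force monitoring.

Run:
```python
from h import *
x0,z0,y=.4478,-.0198,-.0111
for t in np.linspace(0,1.035,16)[1:]:
    c,s_=np.cos(t),np.sin(t); dx=-.3*c-.011*s_+.3; dz=.3*s_-.011*c+.011
    robot.move_linear([x0+dx,y,z0+dz],vel=.08);S=status.sense();st(f"{t:.2f}")
    if np.abs(S["contact_force"]).max()>30 or S["grip_width"]<.09: print("STOP");break
```

```text
0.07 20.68 [ 0.4474 -0.0111  0.0009] F [-3.1 -1.  -0.4] g 0.126 30.1
0.14 21.08 [ 0.4487 -0.0111  0.0217] F [-4.7 -0.2  0.3] g 0.127 29.9
0.21 21.49 [ 0.4514 -0.0111  0.0424] F [-6.4 -0.6  1.4] g 0.125 29.9
0.28 21.9 [ 0.4555 -0.011   0.0627] F [-7.4  0.2  1. ] g 0.122 30.0
0.34 22.31 [ 0.4608 -0.0109  0.0826] F [-9.7 -0.5  2.4] g 0.124 30.0
0.41 22.72 [ 0.4675 -0.0109  0.102 ] F [-10.7   0.6   3.3] g 0.128 30.0
0.48 23.12 [ 0.4754 -0.0108  0.121 ] F [-12.8   0.3   5.6] g 0.129 30.2
0.55 23.53 [ 0.4845 -0.0107  0.1393] F [-16.9   2.8   8.8] g 0.13 30.3
0.62 23.94 [ 0.4948 -0.0105  0.1569] F [-19.9   3.5  13.5] g 0.129 30.6
0.69 24.35 [ 0.5062 -0.0104  0.1739] F [-26.7   4.1  19.7] g 0.126 31.1
0.76 24.76 [ 0.5189 -0.0103  0.1901] F [-32.8   5.5  26.7] g 0.127 31.9
STOP
```

The growing force is radial and outward: either my arc is too tight or a finger is meeting the lid. I'll ease the grip to tell which.

Run:
```python
from h import *
st()
eoat.move_gripper(0.2);robot.pause(.2);st("ease");print(status.sense()["moment"])
i=vision.snapshot("scene")["frame"][100:230,220:360];cv2.imwrite("pics/k.png",cv2.resize(i,(646,600),interpolation=2))
```

```text
24.76 [ 0.5189 -0.0103  0.1901] F [-32.8   5.5  26.7] g 0.127 31.9
ease 25.2 [ 0.5218 -0.0108  0.1899] F [-9.7  2.2  5.6] g 0.198 4.6
[0.38190245 1.9820148  0.01074946]
```

View pics/k.png

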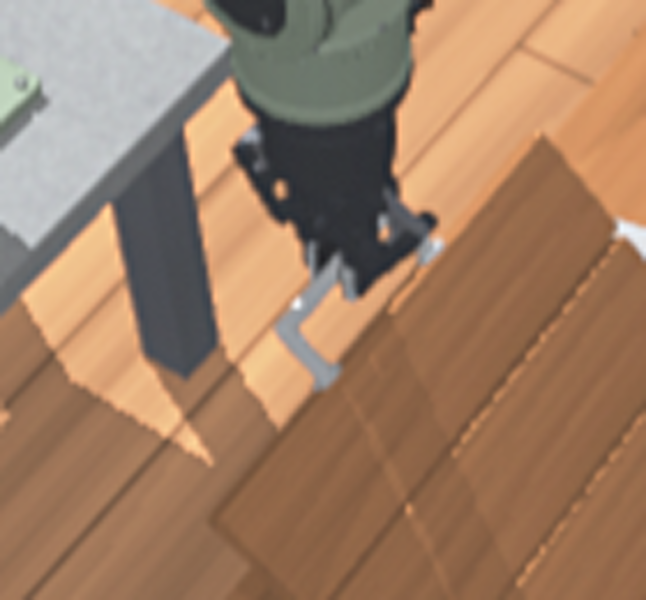

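Easing the grip cut the force. The picture shows the rear finger at (400,260) close to the lid's edge (390,310), so it is probably the finger that binds. I'll hold the bar nearer the tips and tilt the tool along with the lid.

```bash
cat > arc.py <<'E'
from h import *
def pose(t,a,d):
    b=np.array([.7478-.3*np.cos(t)-.011*np.sin(t),-.0111,.03+.3*np.sin(t)-.011*np.cos(t)])
    return b+d*np.array([-np.sin(a),0,-np.cos(a)]),(R.from_euler("y",a)*R.from_rotvec(down(-np.pi/2))).as_rotvec()
E
python3 - <<'E'
from arc import *
print([ik(*pose(t,a,.032)) is not None for t,a in((.76,.2),(.76,.4),(.9,.5),(1.035,.6))])
for a,d in((0,.031),(.15,.031),(.3,.031),(.42,.031)):
    p,r=pose(.76,a,d);robot.move_linear(p,r,vel=.05);st(f"a{a}")
    if np.abs(status.sense()["contact_force"]).max()>30: print("STOP");break
else:
    eoat.move_gripper(.05,squeeze=30);st("grip")
    for t in np.linspace(.76,1.035,6)[1:]:
        p,r=pose(t,.42+(t-.76)*.7,.031);robot.move_linear(p,r,vel=.08);S=status.sense();st(f"{t:.2f}")
        if np.abs(S["contact_force"]).max()>35 or S["grip_width"]<.09: print("STOP");break
E
```

```text
[True, True, True, False]
a0 25.56 [ 0.5229 -0.0111  0.1981] F [-3.7 -0.5  2.9] g 0.2 1.8
a0.15 25.91 [ 0.5181 -0.011   0.1976] F [-4.8  1.3  0.3] g 0.203 2.2
a0.3 26.25 [ 0.5136 -0.011   0.1984] F [-3.8  0.8  0.2] g 0.202 1.4
a0.42 26.55 [ 0.5105 -0.0111  0.1997] F [ 0.7 -0.5 -0.5] g 0.202 0.0
grip 26.77 [ 0.5087 -0.0111  0.2011] F [-13.7   1.1   7. ] g 0.116 30.5
0.81 27.12 [ 0.5191 -0.011   0.2141] F [-13.9   0.9  13.4] g 0.119 31.0
0.87 27.47 [ 0.53   -0.0108  0.2262] F [-14.1   3.7  14.8] g 0.122 31.1
0.92 27.82 [ 0.5416 -0.0107  0.2377] F [-14.1   4.3  17.1] g 0.123 31.2
0.98 28.17 [ 0.5538 -0.0105  0.2486] F [-13.7   5.   18.2] g 0.122 31.3Traceback (most recent call last):
  File "<stdin>", line 9, in <module>
station.MotionError: the arm cannot follow that straight line within its joint ranges
```

Run:
```python
from arc import *
for t in(1.01,1.04,1.06):
    for a in(.57,.5,.42,.35,.28,.2):
        p,r=pose(t,a,.031)
        p=p+.002*np.array([-np.cos(t),0,np.sin(t)])
        try: robot.move_linear(p,r,vel=.06);break
        except robot.MotionError: continue
    S=status.sense();st(f"{t} {a}")
    if np.abs(S["contact_force"]).max()>35: break
```

```text
1.01 0.57 28.48 [ 0.5615 -0.0104  0.2543] F [-2.1  4.1  3.4] g 0.121 30.6
1.04 0.5 28.79 [ 0.5708 -0.0103  0.2589] F [-3.5  4.8  8.4] g 0.123 30.6
1.06 0.5 29.04 [ 0.5756 -0.0103  0.262 ] F [-6.   6.3 11.7] g 0.123 30.8
```

Run:
```python
from arc import *
for t in(1.08,1.10,1.12):
    for a in(.5,.42,.35,.28,.2,.1):
        p,r=pose(t,a,.031)
        p=p+.004*np.array([-np.cos(t),0,np.sin(t)])
        try: robot.move_linear(p,r,vel=.06);break
        except robot.MotionError: continue
    S=status.sense();st(f"{t} {a}");ft=S["contact_force"]@[np.sin(t),0,np.cos(t)];print(ft)
    if ft<-8 or np.abs(S["contact_force"]).max()>30: break
robot.pause(.3)
eoat.move_gripper(.3);st("rel")
p=status.sense()["ee_pos"];u=np.array([np.sin(a),0,np.cos(a)])
robot.move_linear(p+.06*u,vel=.08);st("out")
robot.move_linear(p+.06*u+[-.06,0,.06],vel=.15);robot.move_to([.36,-.011,.4],down(-np.pi/2));st("away")
s=vision.snapshot("scene");cv2.imwrite("pics/z.png",s["frame"]);np.save("z.npy",s,allow_pickle=True)
t=vision.snapshot("top");np.save("zt.npy",t,allow_pickle=True)
# lid angle from depth in scene
v,u_=np.mgrid[60:300:3,200:420:3];uv=np.c_[u_.ravel(),v.ravel()]
for nm,q in(("scene",s),("top",t)):
    o,d=ray(q,uv);P=o+d*q["depth"][uv[:,1],uv[:,0]][:,None]
    k=(abs(P[:,1]+.011)<.15)&(P[:,0]>.58)&(P[:,0]<.75)&(P[:,2]>.06)&(P[:,2]<.31)
    if k.sum()>20: c=np.polyfit(P[k,2],P[k,0],1);print(nm,k.sum(),"angle",np.arctan2(1,-c[0]))
```

```text
1.08 0.5 29.3 [ 0.5793 -0.0103  0.2652] F [-14.9   4.4 -12.5] g 0.115 30.8
-19.011398661841678
rel 29.9 [ 0.5803 -0.0112  0.2661] F [ 0.5  0.5 -0.2] g 0.293 0.0Traceback (most recent call last):
  File "<stdin>", line 13, in <module>
station.MotionError: the arm cannot follow that straight line within its joint ranges
```

The stop was reached with a clear 19 N reaction and the gripper is released. I'll untilt about the bar and then exit upward.

Run:
```python
from arc import *
b=status.sense()["ee_pos"]+.031*np.array([np.sin(.5),0,np.cos(.5)])
for a in(.35,.2,.1):
    r=pose(1.08,a,0)[1];robot.move_linear(b-.031*np.array([np.sin(a),0,np.cos(a)]),r,vel=.05);st(f"a{a}")
p=status.sense()["ee_pos"]
for h in(.015,.06):robot.move_linear(p+h*np.array([np.sin(.1),0,np.cos(.1)]),vel=.08);st("out")
robot.move_linear(p+[-.1,0,.1],vel=.15);robot.move_to([.40,-.011,.4],down(-np.pi/2));st("away")
s=vision.snapshot("scene");cv2.imwrite("pics/z.png",s["frame"])
t=vision.snapshot("top")
v,u_=np.mgrid[30:390:3,150:450:3];uv=np.c_[u_.ravel(),v.ravel()]
for nm,q in(("scene",s),("top",t)):
    o,d=ray(q,uv);P=o+d*q["depth"][uv[:,1],uv[:,0]][:,None]
    k=(abs(P[:,1]+.011)<.15)&(P[:,0]>.58)&(P[:,0]<.75)&(P[:,2]>.06)&(P[:,2]<.31)
    if k.sum()>20: c=np.polyfit(P[k,2],P[k,0],1);print(nm,k.sum(),"angle",np.arctan2(1,c[0]))
```

```text
a0.35 30.31 [ 0.5844 -0.011   0.2649] F [ 0.9 -0.4  1. ] g 0.298 0.0
a0.2 30.68 [ 0.5889 -0.011   0.2629] F [-0.1 -0.1 -0.4] g 0.3 0.0
a0.1 30.97 [ 0.592  -0.011   0.2621] F [1.1 0.2 0.1] g 0.299 0.0
out 31.3 [ 0.5937 -0.0111  0.2764] F [-0.4 -0.5  0.9] g 0.297 0.0
out 32.02 [ 0.5978 -0.011   0.3213] F [ 0.1 -0.5 -0.4] g 0.304 0.0
away 33.42 [ 0.4002 -0.0109  0.4003] F [0.8 0.6 0.6] g 0.296 0.0
scene 732 angle 2.110709211086494
top 481 angle 2.13444531679278
```

View pics/z.png

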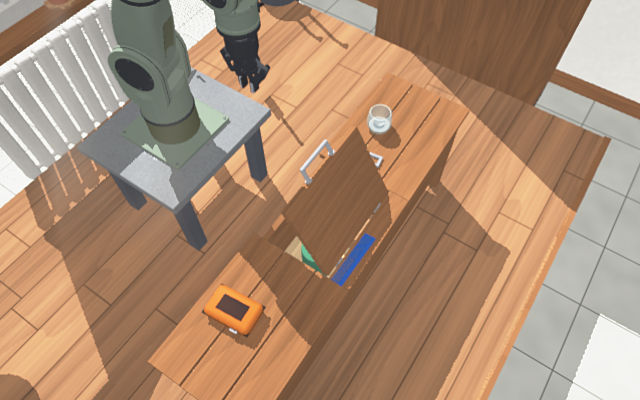

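The lid measures about 1.02 rad (π − 2.12) and stands open. The cup, case and comb haven't moved, the opener lies on the left end at (375,160), and the arm is clear.

```bash
python3 -c "
from h import *
print(order.hand_in());st()"
```

```text
the job is handed in; nothing more can be done
None
the job is handed in; nothing more can be done
```

I slid the opener onto the left fixed end, raised the lid to its stop (about 1.02 rad by camera, still open after release), left the cup, case and comb in place, and handed the job in; it returned no verdict.

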